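# Seat a tenoned stool leg in the V-block jig and hold it down for the wedge slot

## Task

Two walnut stool legs lie on the bench; take the one that already has its tenon, turn it whichever way brings its tenon towards the jig's shoulder plate, and lay it in the V-block jig with the tenon pushed right through the plate's hole, until the leg's shoulder is home against the plate. Then press the leg firmly, without crushing it, down onto both faces of the V and finish like that: keep hold of it and keep pressing, so that the wedge slot can be sawn in the tenon. Leave the other leg and the things around alone.

Things in the scene. Friction and masses are not known exactly. Their poses are not given: they have to be found in the camera images.
- leg: the leg with a tenon, dark wood, lying: barrel 34 mm in diameter, 190 mm long, tenon 20 mm in diameter, 22 mm long on one end. Origin on its axis at the barrel's middle (17 mm above the bench as it lies); x axis along the leg towards the tenon: shoulder at x = +95 mm, tenon's end at +117 mm, foot at -95 mm. About 0.13 kg; it can roll
- tenon_tip (a point): centre of the tenon's end face, on the leg's axis
- blank: the other leg, not yet tenoned: a plain dark wooden cylinder 34 mm in diameter, 212 mm long, from x = -95 to +117 mm along its axis. Leave it alone
- jig: the V-block jig, bolted to the bench: plywood base 285 x 110 x 15 mm, origin in the middle of its underside. x axis along the V towards the shoulder plate, z up. Two V-blocks stand at x = -90 to -60 and +60 to +90 mm; the 120 mm between them is free down to the base, for the fingers. Black star knobs, up to 36 mm high, at x = -126 and +126 mm
- seat (a point): where the leg's origin lies when it is fully seated: in the jig's frame x = 0, y = 0, 60 mm above the bench; its axes are the jig's. The leg's axis must then run along the jig's x axis, tenon towards +x
- shoulder_plate: upright wooden plate of the jig, 100 mm wide, 14 mm thick, from 15 to 99 mm above the bench; its inner face is at x = +95 mm of the jig. A through hole 24 mm in diameter lies on the seated leg's axis (60 mm above the bench). The body's frame is the jig's
- vee_a: the jig's +y halves of the two V-blocks, with a face sloping 45 degrees down to the middle. Each V is 90 degrees, open upwards, 56 mm wide at its mouth; the blocks are 96 mm wide and 64 mm high above the bench. The body's frame is the jig's
- vee_b: the jig's -y halves of the two V-blocks, the mirror image of vee_a. The body's frame is the jig's
- pencil: flat red carpenter's pencil, 172 mm long, a bystander
- brush: wooden bench brush, 290 mm long, a bystander
- sanding_block: sanding block, 61 x 117 x 35 mm, a bystander

How it is judged:
By the outcome, as a careful person would: the job done as asked, in the order asked, and still so for the second after the job is handed in, while the arm keeps its last pose, push and grip.
It also fails if it takes over 45 s, if anything falls off the work surface, if the arm or the gripper's body presses on something with over 40 N, if the wrist force passes 120 N, or if a joint passes its speed limit or range.

## Robot

A 6-joint arm with a two-finger parallel gripper is mounted at the origin on a cart in front of the work surface, level with it; the furniture and walls round the work are solid. World frame = base frame: x ahead of the robot, y to its left, z up, the work surface at z = 0. Lengths are in mm, angles in rad, forces in N, time in s.
With the tool pointing down it reaches from about 300 to 775 mm from the base axis. Payload 14.6 kg.
Tool frame: the origin (TCP) lies on the centre line of the jaws, within the pads' length; the fingertips stand 19 mm ahead of it and the grasp point (between the pads) is the TCP (bot.tip_reach is the distance from the TCP to the fingertips, in mm); z points along the fingers, y is the line along which they close (so a half turn about z gives the same grasp; the last joint's range is limited). The gripper opens to 85 mm and grips with 20 to 120 N. Pads are 22 mm wide; open, the fingers measure 114 mm over their backs; the gripper's body (76 mm by 85 mm) begins 54 mm behind the grasp point. The pads swing forward as they close: fully open they stand 13 mm farther back than shut.
Start: joints at [1.168, 0.3, 1.521, -0, 1.321, -0.067], TCP at [181.236, 519.272, 250.281] pointing down, gripper open.
Joint ranges: [-3.03, 3.03], [-0.79, 2.21], [0.23, 2.52], [-1.04, 4.18], [0, 3.07], [-2.55, 2.55]. Speed limits (rad/s): [2.22, 2.22, 2.57, 3.14, 3.14, 3.14].

## Interface

Orientations are given as a unit quaternion [w, x, y, z].
In Python, from rig import bot gives the robot as it stands. Calls block until the motion is done:
- bot.move_to(position, orientation): joint-space move of the TCP to a pose.
- bot.servo_line(position, attitude=None, speed=150, until_force=None): straight line of the TCP; attitude=None keeps the orientation; speed is the mean speed in mm/s. With until_force (N) it stops when the force on the tool has changed by that much, and returns True; else False.
- bot.move_joints(angles): joint-space move.
- bot.move_gripper(opening, grip_force=None): finger opening in mm; grip_force is the grip in N (None keeps the last); returns when the fingers have stopped.
- bot.dwell(seconds).
- bot.ik(position, orientation): joint angles nearest the present ones, or None.
- bot.read_state(): the state.
- bot.read_camera(name): name is "scene" or "top"; returns a dict with "image" (420x560x3 uint8, blue, green, red), "depth" (420x560 float32, mm along the optical axis (not along the pixel's ray), 0 where there is no reading), "fovy" (degrees; the focal length in pixels is half the picture's height over the tangent of half this angle, whatever the lens; pixels are square), "cx", "cy" (the principal point, pixels), "k1" (the pictures are not rectified: a ray, as slopes to the right and down, at radius r is drawn at 1 + k1 r^2 times it, then the intrinsics apply), "eye" and "attitude" of the camera in the world. Camera axes: x right, y down, z forward; pixel columns grow to the right and rows downward; lengths in mm; the calibration is good to about 2 mm. A picture is of the moment at which its call begins.
A pose or a line that the arm cannot do raises bot.MotionError and nothing moves.
- bot.finish_job(): hands the job in; it is judged then, once.
The state is a dict: "clock": time; "joint_positions": joint angles; "qvel": joint speeds; "effort": joint torques, N m; "ee_pos": TCP position; "tool_rot": TCP orientation; "ft_force": force on the tool from outside, world axes, zero at the start; "moment": the same for the moment, N m; "grip_width": finger opening in mm; "grip_force": force on a finger pad.
Only numpy, scipy, OpenCV 4.12 (cv2) and the standard library are available. Lean on these libraries where they do the work, as an engineer would, in place of code of your own. Each camera call takes 0.05 s, during which the arm holds its last target. There are 200 camera calls.

## Working session

There is one attempt and no reset: what is moved stays moved. The work goes in short steps, each a Python script; the robot and the scene stay as the last script left them, time stands still between calls to the robot, and variables do not carry over. Pictures are saved under pics/ and viewed, at most 10 in all, crops included, and the job is handed in when it is done.

```bash
mkdir -p pics; ls
cat > h.py <<'E'
import numpy as np, cv2
from rig import bot
def snap(n):
    return bot.read_camera(n)
def R(q):
    from scipy.spatial.transform import Rotation as T
    return T.from_quat([q[1],q[2],q[3],q[0]]).as_matrix()
def cloud(c):
    """world point per pixel from depth"""
    d=c["depth"]; h,w=d.shape
    v,u=np.mgrid[:h,:w].astype(float)
    r=rays(c,np.stack([u.ravel(),v.ravel()],1)).reshape(h,w,3)
    return np.array(c["eye"])+(r*d[...,None])@R(c["attitude"]).T
def rays(c,uv):
    f=c["image"].shape[0]/2/np.tan(np.radians(c["fovy"])/2)
    K=np.array([[f,0,c["cx"]],[0,f,c["cy"]],[0,0,1]])
    p=cv2.undistortPoints(np.asarray(uv,float).reshape(-1,1,2),K,np.array([c["k1"],0,0,0.]))[:,0]
    return np.c_[p,np.ones(len(p))]
def onplane(c,uv,z):
    d=rays(c,uv)@R(c["attitude"]).T; e=np.array(c["eye"])
    return e+d*((z-e[2])/d[:,2])[:,None]
E
python3 - <<'E'
from h import *
for n in("scene","top"):
    c=snap(n); cv2.imwrite(f"pics/{n}0.png",c["image"]); np.save(n+"0.npy",c,allow_pickle=True)
    print(n,{k:v for k,v in c.items() if k not in("image","depth")},(c["depth"]>0).mean())
print(bot.read_state())
E
```

```text
pics
scene {'fovy': 42.23890610062801, 'cx': 269.1290910946044, 'cy': 213.82250650436276, 'k1': -0.20492482560327924, 'eye': array([ -480.07185748, -1061.87756076,  1229.84192881]), 'attitude': array([-0.39526861,  0.8388615 , -0.33753758,  0.16168643])} 0.9959906462585034
top {'fovy': 46.626303757680105, 'cx': 285.1576822626633, 'cy': 206.9838495785213, 'k1': -0.06992596057741572, 'eye': array([ 196.24868003,  -62.04317339, 1509.29262628]), 'attitude': array([-0.08142017,  0.74705599, -0.65573581,  0.07272318])} 0.9958928571428571
{'clock': 0.1, 'joint_positions': array([ 1.16838423e+00,  3.00426692e-01,  1.52155198e+00,  4.09419784e-05,
        1.32071083e+00, -6.66034917e-02]), 'qvel': array([-2.74955381e-04,  9.36010174e-05, -9.28329673e-04, -6.98652111e-04,
        1.45370475e-04, -6.13644568e-04]), 'effort': array([-3.11916995e-05, -5.44377959e+01, -3.62372410e+01, -9.38764697e-05,
        3.02793371e-03,  6.77677895e-05]), 'ee_pos': array([181.15923891, 519.09300888, 249.75797645]), 'tool_rot': array([-1.46723104e-04,  1.67121474e-01,  9.85936160e-01, -5.28806489e-04]), 'ft_force': array([ 0.41137546, -0.09482232,  0.11504897]), 'moment': array([-0.04999876, -0.05047982,  0.04367348]), 'grip_force': 0.0, 'grip_width': 85.11258496599632}
```

View pics/scene0.png

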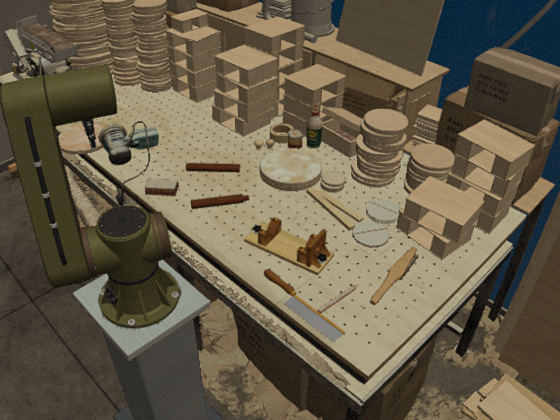

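View pics/top0.png

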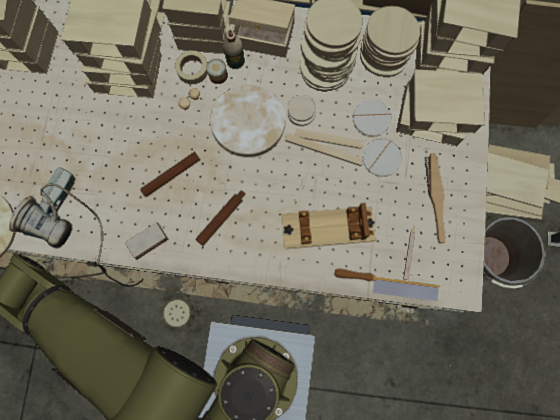

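The scene view shows the tenoned leg at about (192-248, 195-208), the blank at (186-240, 167) and the jig at (245-333, 220-268). In the top view the leg runs from (198,242) to its tenon at (243,194). The blank is at (142-200, 155-193), and the jig is at (283-375, 205-248) with its plate on the right, about x=366.

Run:
```python
from h import *
t=np.load("top0.npy",allow_pickle=True).item(); s=np.load("scene0.npy",allow_pickle=True).item()
a=cv2.resize(t["image"][185:255,190:385],None,fx=4,fy=4,interpolation=cv2.INTER_CUBIC)
b=cv2.resize(s["image"][185:275,185:340],None,fx=3.4,fy=3.4,interpolation=cv2.INTER_CUBIC)
H=np.zeros((a.shape[0]+b.shape[0],max(a.shape[1],b.shape[1]),3),np.uint8);H[:a.shape[0],:a.shape[1]]=a;H[a.shape[0]:,:b.shape[1]]=b
cv2.imwrite("pics/crop1.png",H);print(H.shape)
for n,c,roi in(("top",t,(185,255,190,260)),("scene",s,(190,215,185,255))):
    P=cloud(c); r0,r1,c0,c1=roi
    im=c["image"].astype(int); m=np.zeros(im.shape[:2],np.uint8)
    m[r0:r1,c0:c1]=(im[...,2]<130)[r0:r1,c0:c1]&((im[...,2]-im[...,0])>15)[r0:r1,c0:c1]
    k,l,st,ce=cv2.connectedComponentsWithStats(m); i=1+np.argmax(st[1:,4]); mm=l==i
    print(n,st[i],"z",np.percentile(P[mm][:,2],[5,25,50,75,95,99]))
    v,u=np.nonzero(mm); box=cv2.minAreaRect(np.c_[u,v].astype(np.float32)); print(box)
    Q=onplane(c,np.c_[u,v],17)[:,:2]; rb=cv2.minAreaRect(Q.astype(np.float32)); print("world",rb)
    mu=Q.mean(0); w,V=np.linalg.eigh(np.cov((Q-mu).T)); d=V[:,1]; p=(Q-mu)@d; x=(Q-mu)@V[:,0]
    print("ctr",mu,"dir",d,np.degrees(np.arctan2(d[1],d[0])),"ext",p.min(),p.max())
    for lo in np.arange(p.min(),p.max(),12):
        k=(p>=lo)&(p<lo+12); print(round(lo),round(np.ptp(x[k]),1),end="; ")
    print()
    # bench height
    print("bench z",np.median(P[225:250,240:270][...,2]) if n=="top" else np.median(P[215:225,215:235][...,2]))
```

```text
(586, 780, 3)
top [196 190  50  56 692] z [19.67764865 26.98875861 30.79218772 33.70664513 37.56906317 39.7966032 ]
((220.78890991210938, 216.87254333496094), (11.335783004760742, 68.19113159179688), 41.423667907714844)
world ((468.9565124511719, 172.97012329101562), (36.36607360839844, 213.0946044921875), 57.58518981933594)
ctr [465.34146602 175.58683252] dir [-0.84402556  0.53630295] 147.56768254553324 ext -111.00145544089756 102.09055289612002
-111 20.7; -99 25.2; -87 32.7; -75 32.7; -63 32.4; -51 30.2; -39 32.3; -27 34.7; -15 34.3; -3 34.6; 9 32.1; 21 31.8; 33 31.8; 45 32.3; 57 31.7; 69 33.8; 81 31.9; 93 31.6; 
bench z -1.00521537613281
scene [191 194  59  15 536] z [ 4.92066586 18.36306467 25.82271349 31.85824656 36.95451233 41.96838526]
((219.70306396484375, 200.77291870117188), (9.912278175354004, 58.548519134521484), 82.40535736083984)
world ((469.7582702636719, 172.908935546875), (58.45521545410156, 211.783447265625), 56.70719909667969)
ctr [467.05825752 175.06844552] dir [-0.84708415  0.53145878] 147.89592805579034 ext -109.6207956505991 102.79527298362171
-110 31.5; -98 43.3; -86 50.6; -74 54.9; -62 49.8; -50 50.5; -38 50.4; -26 49.7; -14 55.5; -2 58.3; 10 56.1; 22 53.9; 34 49.5; 46 55.3; 58 49.4; 70 53.7; 82 48.6; 94 47.9; 
bench z -0.9278803614600974
```

View pics/crop1.png

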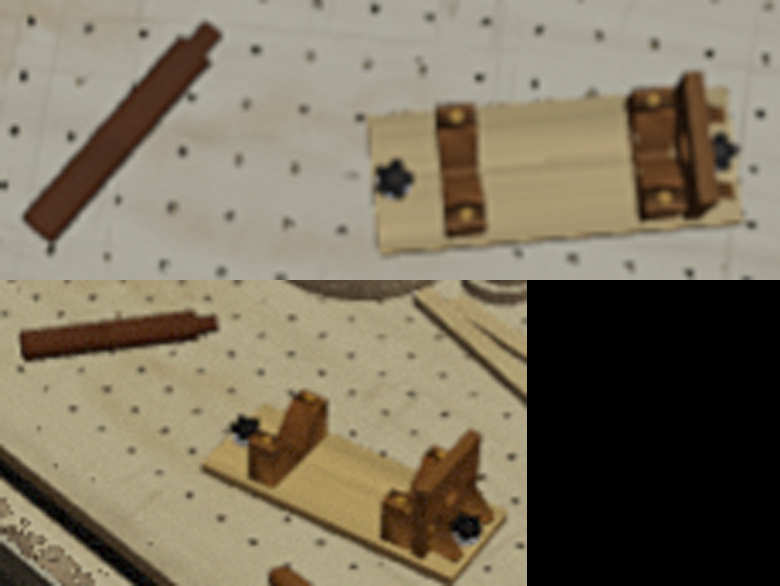

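The crop shows the tenon on the leg's far end, top pixel (243,194). It also shows brass screw heads on the four V-block halves, which should sit symmetrically about the seat. I'll triangulate those and check them against the knobs and base edges.

```bash
cat > jig.py <<'E'
from h import *
t=np.load("top0.npy",allow_pickle=True).item(); s=np.load("scene0.npy",allow_pickle=True).item()
def ref(c,p,dark=False,r=3):
    g=c["image"][...,1].astype(float); g=255-g if dark else g
    p=np.array(p,float)
    for _ in range(4):
        u,v=np.round(p).astype(int); vv,uu=np.mgrid[v-r:v+r+1,u-r:u+r+1]; w=g[v-r:v+r+1,u-r:u+r+1]
        w=np.clip(w-(w.min()+.55*np.ptp(w)),0,None); p=np.array([(w*uu).sum(),(w*vv).sum()])/w.sum()
    return p
def tri(pt,ps):
    A=[];B=[]
    for c,p in((t,pt),(s,ps)):
        d=(rays(c,[p])@R(c["attitude"]).T)[0]; d/=np.linalg.norm(d); M=np.eye(3)-np.outer(d,d); A.append(M);B.append(M@np.array(c["eye"]))
    x=np.linalg.lstsq(np.vstack(A),np.hstack(B),rcond=None)[0]
    return x,[np.linalg.norm(M@x-b) for M,b in zip(A,B)]
T=[(304,214.25),(306.5,238.25),(353.25,209.75),(356,234.25)]
S=[(276.2,219.7),(262.4,232),(312.4,236.5),(301.8,248.8)]
X=[]
for a,b in zip(T,S):
    a,b=ref(t,a),ref(s,b,r=2); x,e=tri(a,b); X.append(x); print(a.round(1),b.round(1),x.round(1),np.round(e,1), "z64:",onplane(t,[a],64)[0,:2].round(1),onplane(s,[b],64)[0,:2].round(1))
X=np.array(X); print("mean",X.mean(0)); f=X[2:].mean(0)-X[:2].mean(0); print("dir",f,np.degrees(np.arctan2(f[1],f[0])))
for a,b in(((288.5,229.5),(256.7,228.5)),((370.5,222.5),(322,257.5))):
    a,b=ref(t,a,True,4),ref(s,b,True,4); x,e=tri(a,b); print("knob",a.round(1),b.round(1),x.round(1),np.round(e,1),onplane(t,[a],30)[0,:2],onplane(s,[b],30)[0,:2])
# base edges in top view
hsv=cv2.cvtColor(t["image"],cv2.COLOR_BGR2HSV); m=np.zeros(hsv.shape[:2],np.uint8); m[200:255,275:385]=((hsv[...,1]>75)*255)[200:255,275:385]
m=cv2.morphologyEx(m,cv2.MORPH_CLOSE,np.ones((5,5))); k,l,st,_=cv2.connectedComponentsWithStats(m); i=1+np.argmax(st[1:,4]); print(st[i]); 
cnt=max(cv2.findContours((l==i).astype(np.uint8),0,1)[0],key=len)[:,0].astype(float)
Q=onplane(t,cnt,15)[:,:2]; o=X.mean(0)[:2]; f=f[:2]/np.linalg.norm(f[:2]); n=np.array([-f[1],f[0]])
q=np.c_[(Q-o)@f,(Q-o)@n]
for name,k,j in(("far/+n",(q[:,1]>35)&(q[:,0]>-120)&(q[:,0]<50),1),("near",(q[:,1]<-35)&(abs(q[:,0])<120),1),("left",(q[:,0]<-120)&(abs(q[:,1])<40),0),("right",(q[:,0]>120)&(abs(q[:,1])<40),0)):
    z=q[k]; 
    if len(z)>3: print(name,np.polyfit(z[:,1-j],z[:,j],1).round(3),np.median(z[:,j]).round(1))
E
python3 jig.py
```

```text
[304.  207.7] [277.2 215.4] [516.2 -78.7  73. ] [2.6 2.6] z64: [520.4 -80.3] [521.6 -69.9]
[306.1 238.3] [264.  227.4] [427.6 -99.3  84.3] [3.3 3.3] z64: [428.2 -97.9] [446.8 -83.8]
[353.  203.7] [309.6 232.6] [ 538.7 -218.    75.5] [12.6 12.6] z64: [ 552.1 -226.9] [ 536.1 -204.8]
[355.9 234.1] [302.6 248.6] [ 459.6 -244.6   68.9] [0.7 0.7] z64: [ 459.9 -244.8] [ 464.2 -241.4]
mean [ 485.54834552 -160.14284116   75.43827902]
dir [  27.21297746 -142.27773226   -6.48332463] -79.17200715660549
knob [287.7 229.3] [256.9 228.3] [455.  -39.6  27. ] [0.7 0.7] [453.93366071 -39.21261328] [453.30711642 -42.4351677 ]
knob [369.5 222.4] [321.6 256.6] [ 507.1 -286.8   32.3] [0.8 0.8] [ 508.20037343 -287.59413606] [ 508.23918864 -284.95410501]
[ 282  203   93   46 3065]
far/+n [1.4000e-02 4.7113e+01] 46.7
near [ 2.7000e-02 -5.9099e+01] -59.0
left [-7.00000e-02 -1.35224e+02] -137.5
right [-5.10000e-02  1.36271e+02] 138.8
```

```bash
sed -i 's/^X=\[\]$/X=[]\ndef ref2(c,p,r=2):\n    g=c["image"].astype(float); g=g[...,2]-g[...,0]*1.0; u,v=np.round(p).astype(int); w=cv2.getRectSubPix(g.astype(np.float32),(2*r+1,2*r+1),(float(p[0]),float(p[1])));w=np.clip(w-(w.min()+.5*np.ptp(w)),0,None);vv,uu=np.mgrid[-r:r+1,-r:r+1];return np.array(p)+np.array([(w*uu).sum(),(w*vv).sum()])\/w.sum()/; s/a,b=ref(t,a),ref(s,b,r=2)/a,b=ref2(t,a),ref2(s,b)/' jig.py; python3 jig.py
```

```text
[303.7 213.2] [275.8 219.2] [503.3 -81.3  64.7] [0.1 0.1] z64: [503.3 -81.3] [504.  -80.8]
[306.1 238.4] [262.6 232. ] [427.4 -97.8  64.5] [0.2 0.2] z64: [427.7 -98. ] [427.7 -97.4]
[353. 209.] [313.1 236.8] [ 533.6 -226.6   62.3] [3.1 3.1] z64: [ 535.8 -228.4] [ 529.1 -226.6]
[355.9 234.3] [302.1 249.5] [ 458.8 -244.5   65.8] [0.4 0.4] z64: [ 459.5 -245. ] [ 459.9 -243. ]
mean [ 480.79901779 -162.57672006   64.33024633]
dir [  30.89326293 -145.9811054    -0.47854549] -78.05107266077246
knob [287.7 229.3] [256.9 228.3] [455.  -39.6  27. ] [0.7 0.7] [453.93366071 -39.21261328] [453.30711642 -42.4351677 ]
knob [369.5 222.4] [321.6 256.6] [ 507.1 -286.8   32.3] [0.8 0.8] [ 508.20037343 -287.59413606] [ 508.23918864 -284.95410501]
[ 282  203   93   46 3065]
far/+n [-5.0000e-03  5.2252e+01] 52.1
near [ 7.0000e-03 -5.3945e+01] -54.0
left [-2.00000e-02 -1.35424e+02] -138.7
right [-3.30000e-02  1.34928e+02] 137.4
```

Screws, knobs and base edges agree. The jig centre is about (480.6, -162.8) with heading -78.07°, and the screw heads triangulate to z of about 64, as they should. The leg origin is at (459.7, 178.9) with heading -32.5°; the two views agree within 1 mm at z=17. Next I'll grasp.

```bash
cat >> h.py <<'E'
from scipy.spatial.transform import Rotation as Rot
JO=np.array([480.6,-162.8]); JH=-78.07
LO=np.array([459.7,178.9]); LH=-32.5
def q(deg,flip=0):
    x,y,z,w=(Rot.from_euler("z",deg+180*flip,degrees=True)*Rot.from_euler("x",180,degrees=True)).as_quat(); return [w,x,y,z]
def jp(x,y,z):
    c,s=np.cos(np.radians(JH)),np.sin(np.radians(JH)); return [JO[0]+c*x-s*y,JO[1]+s*x+c*y,z]
def jframe(f):
    c,s=np.cos(np.radians(JH)),np.sin(np.radians(JH)); return np.array([c*f[0]+s*f[1],-s*f[0]+c*f[1],f[2]])
def st(m=""):
    s=bot.read_state(); p=s["ee_pos"]; print(m,"t",round(s["clock"],2),"pos",np.round(p,1),"jig",jframe(np.r_[p[:2]-JO,p[2]]).round(1),"Fjig",jframe(s["ft_force"]).round(1),"w",round(s["grip_width"],1),"gf",round(s["grip_force"],1)); return s
E
python3 - <<'E'
from h import *
print(bot.tip_reach)
for fl in(0,1):
    for p,d in(([*LO,120],LH),([*LO,24],LH),(jp(-38,0,200),JH),(jp(0,0,65),JH)):
        j=bot.ik(p,q(d,fl)); print(fl,None if j is None else np.round(j,2))
E
```

```text
19.0
0 [ 0.3   0.33  1.81 -0.    1.    2.43]
0 [ 0.3   0.5   1.85 -0.    0.79  2.43]
0 None
0 [-0.4   0.45  1.8  -0.    0.89  2.53]
1 [ 0.3   0.33  1.81  0.    1.   -0.71]
1 [ 0.3   0.5   1.85  0.    0.79 -0.71]
1 [-0.33  0.21  1.75  0.    1.18 -0.54]
1 [-0.4   0.45  1.8   0.    0.89 -0.61]
```

Run:
```python
from h import *
d=np.array([np.cos(np.radians(LH)),np.sin(np.radians(LH))]); g=LO+2*d
bot.move_to([*g,110],q(LH,1)); 
print(bot.servo_line([*g,24],speed=90,until_force=8)); st("down")
bot.move_gripper(28,60); s=st("grip")
bot.servo_line([*g,200],speed=150); st("lift")
bot.move_to(jp(-38,0,190),q(JH,1)); st("above")
for n in("scene","top"):
    c=snap(n); np.save(n+"1.npy",c,allow_pickle=True)
t=np.load("top1.npy",allow_pickle=True).item()["image"][160:300,230:400];s=np.load("scene1.npy",allow_pickle=True).item()["image"][150:290,180:350]
cv2.imwrite("pics/crop2.png",cv2.resize(np.hstack([t,s]),None,fx=2.3,fy=2.3,interpolation=cv2.INTER_CUBIC))
```

```text
False
down t 2.9 pos [461.7 177.9  24.5] jig [-337.3   51.9   24.5] Fjig [-0.2 -0.  -0.1] w 85.4 gf 0.0
grip t 3.43 pos [461.6 177.9  24.4] jig [-337.3   51.8   24.4] Fjig [ 0.  -1.6  6. ] w 31.9 gf 59.1
lift t 4.76 pos [461.1 177.7 199.2] jig [-337.2   51.3  199.2] Fjig [ 0.2 -0.1 -1.2] w 32.6 gf 59.6
above t 5.92 pos [ 472.9 -124.8  189.9] jig [-38.7   0.3 189.9] Fjig [-0.2 -0.2 -1.5] w 32.1 gf 59.6
```

View pics/crop2.png

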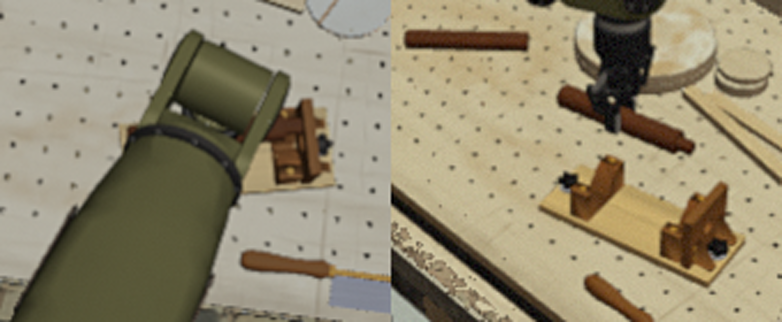

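The leg is held in the gripper with its tenon pointing at the plate. The tip is at about scene pixel (310,214) and the foot at (254,191). I'll measure its pitch, height and axial position in the vertical plane of the grip.

Run:
```python
from h import *
c=np.load("scene1.npy",allow_pickle=True).item(); im=c["image"].astype(int)
m=np.zeros(im.shape[:2],np.uint8); m[183:222,250:318]=((im[...,2]<140)&(im[...,2]-im[...,0]>22))[183:222,250:318]
k,l,s_,ce=cv2.connectedComponentsWithStats(m); print(s_[1:][s_[1:,4]>15])
mm=np.isin(l,[i for i in range(1,k) if s_[i,4]>15]); v,u=np.nonzero(mm)
f=np.array([np.cos(np.radians(JH)),np.sin(np.radians(JH)),0]); n=np.array([-f[1],f[0],0]); o=np.array([472.9,-124.8,0])
d=rays(c,np.c_[u,v])@R(c["attitude"]).T; e=np.array(c["eye"]); P=e+d*(((o-e)@n)/(d@n))[:,None]
x=(P-o)@f; z=P[:,2]; print("x ext",x.min(),x.max())
X=[];Z=[]
for lo in np.arange(x.min(),x.max(),10):
    k=(x>=lo)&(x<lo+10)
    if k.sum()>4: X.append(lo+5);Z.append((z[k].min()+z[k].max())/2);print(round(lo+5),z[k].min().round(1),z[k].max().round(1),round(Z[-1],1))
```

```text
[[287 183  29   9 156]
 [252 187  21  18 170]
 [306 190  12  12  39]
 [279 196  33  22 347]
 [270 218  12   4  31]]
x ext -103.99193193354769 133.02001356292976
-99 159.0 193.1 176.1
-89 160.1 200.4 180.3
-79 159.5 202.1 180.8
-69 158.2 204.6 181.4
-59 160.0 205.6 182.8
-49 159.3 199.3 179.3
-39 160.4 176.5 168.5
-29 87.1 175.2 131.1
-19 90.8 105.3 98.0
-9 94.5 102.4 98.4
1 100.0 204.0 152.0
11 105.5 205.6 155.5
21 159.5 206.5 183.0
31 160.6 248.2 204.4
41 159.3 271.0 215.2
51 161.0 275.3 218.2
61 159.8 279.6 219.7
71 160.9 283.8 222.4
81 160.3 288.0 224.2
91 163.6 292.2 227.9
101 170.1 296.4 233.2
111 169.5 300.5 235.0
121 180.5 303.2 241.8
131 240.4 251.3 245.9
```

The leg is level, with its lower edge flat at z of about 160 along the whole length and its axis about 7.5 mm below the TCP. Next I'll lower it gently into the V, set back from the plate, and feel for contact.

Run:
```python
from h import *
bot.servo_line(jp(-38,0,85),q(JH,1),speed=100); st("85")
print(bot.servo_line(jp(-38,0,63),q(JH,1),speed=15,until_force=4)); st("contact"); bot.dwell(.2); s=st(); print(s["moment"])
```

```text
85 t 7.22 pos [ 473.1 -125.7   85.6] jig [-37.8   0.3  85.6] Fjig [ 0.9  1.4 -1.2] w 32.8 gf 59.6
True
contact t 8.28 pos [ 473.  -125.6   68. ] jig [-38.    0.3  68. ] Fjig [0.2 1.4 3.1] w 32.1 gf 60.1
 t 8.47 pos [ 473.  -125.6   68. ] jig [-38.    0.2  68. ] Fjig [1.3 4.2 4.4] w 32.2 gf 60.1
[ 0.18011902 -0.61780243 -0.11014208]
```

Run:
```python
from h import *
y=0.
for i in range(4):
    y+=.6
    z=bot.read_state()["ee_pos"][2]
    bot.servo_line(jp(-38,y,69),q(JH,1),speed=10)
    hit=bot.servo_line(jp(-38,y,64),q(JH,1),speed=12,until_force=5); bot.dwell(.1); s=st(f"y={y:.1f} {hit}")
    F=jframe(s["ft_force"])
    if F[1]<.3*(F[2]+1.4): break
```

```text
y=0.6 True t 9.16 pos [ 473.5 -125.5   67.5] jig [-38.    0.8  67.5] Fjig [0.8 2.6 2.7] w 32.2 gf 60.1
y=1.2 True t 9.9 pos [ 474.1 -125.4   66.8] jig [-37.9   1.4  66.8] Fjig [0.1 0.3 4.7] w 32.1 gf 60.3
```

Both faces now touch, with y=+1.2 and z=66.8. I'll lift slightly and slide the tenon through.

Run:
```python
from h import *
bot.servo_line(jp(-38,1.2,67.5),q(JH,1),speed=10); st("up")
hit=bot.servo_line(jp(10,1.2,67.5),q(JH,1),speed=25,until_force=8); st(hit); bot.dwell(.2); s=st(); print(s["moment"])
c=snap("scene"); cv2.imwrite("pics/crop3.png",cv2.resize(c["image"][190:280,230:350],None,fx=5,fy=5,interpolation=cv2.INTER_CUBIC))
```

```text
up t 10.15 pos [ 473.9 -125.4   67.4] jig [-38.    1.2  67.4] Fjig [0.7 0.3 0.4] w 31.8 gf 59.6
True t 10.76 pos [ 475.1 -130.6   67.3] jig [-32.6   1.2  67.3] Fjig [-3.2  2.2  3.3] w 31.9 gf 59.8
 t 10.96 pos [ 475.1 -130.5   67.3] jig [-32.7   1.3  67.3] Fjig [-1.8  2.6  3.1] w 32.4 gf 59.9
[ 0.36354411 -0.32173516 -0.1590036 ]
```

View pics/crop3.png

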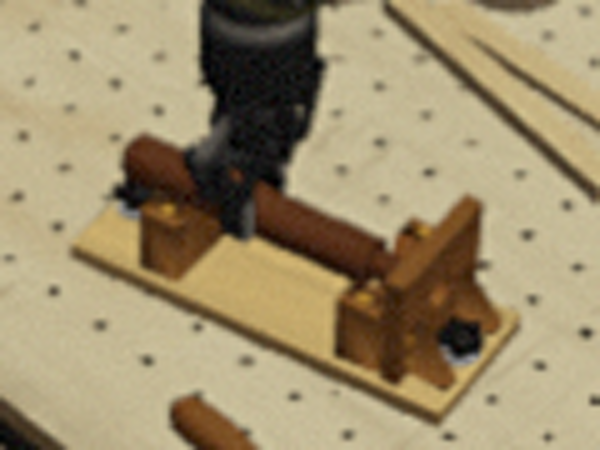

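The leg stopped at x=-32.7, where the barrel's front edge (near jig x=+60) caught the second V-block; in the picture the tenon is still short of the plate. Only the rear block carried the leg before this. I'll raise it, move over both blocks and centre on both.

```bash
cat > cen.py <<'E'
from h import *
import sys
def probe(y,a,x=-25,f=5):
    bot.servo_line(jp(x,y,69.5),q(JH+a,1),speed=15)
    hit=bot.servo_line(jp(x,y,63),q(JH+a,1),speed=12,until_force=f); bot.dwell(.1); s=st(f"y={y} a={a} {hit}"); print("   Mjig",jframe(s["moment"]).round(2))
E
python3 - <<'E'
from cen import *
bot.servo_line(jp(-34,1.2,68),q(JH,1),speed=20)
bot.servo_line(jp(-34,1.2,70.5),q(JH,1),speed=20)
bot.servo_line(jp(-25,1.2,70.5),q(JH,1),speed=30)
s=st("free"); print(jframe(s["moment"]).round(2))
probe(1.2,0); probe(1.2,.6);
E
```

```text
free t 11.98 pos [ 476.6 -138.3   70.4] jig [-24.8   1.1  70.4] Fjig [ 0.6  0.4 -2.7] w 32.0 gf 59.6
[-0.01  0.03 -0.01]
y=1.2 a=0 True t 12.66 pos [ 476.9 -138.1   67.4] jig [-24.9   1.5  67.4] Fjig [0.1 1.9 3.5] w 32.1 gf 60.1
   Mjig [ 0.38 -0.05  0.13]
y=1.2 a=0.6 True t 13.38 pos [ 476.7 -138.1   67.6] jig [-25.    1.3  67.6] Fjig [-0.1  2.6  4.4] w 32.1 gf 60.3
   Mjig [ 0.32  0.05 -0.23]
```

Run:
```python
from cen import *
probe(1.9,.25); probe(2.4,.25,f=8)
```

```text
y=1.9 a=0.25 True t 14.11 pos [ 477.2 -138.    67.5] jig [-25.    1.8  67.5] Fjig [-0.6 -0.7  5.4] w 32.1 gf 60.3
   Mjig [-0.19  0.06  0.  ]
y=2.4 a=0.25 True t 14.83 pos [ 477.8 -137.9   68. ] jig [-25.    2.4  68. ] Fjig [-0.6 -0.8  5.9] w 32.1 gf 60.5
   Mjig [-0.2   0.12 -0.09]
```

The leg is centred at y of about 1.75, with yaw +0.25° and contact at z of about 67.4. Now I'll insert it.

Run:
```python
from h import *
bot.servo_line(jp(-25,1.75,68.2),q(JH+.25,1),speed=10); st("up")
hit=bot.servo_line(jp(12,1.75,68.0),q(JH+.25,1),speed=25,until_force=10); st(hit); bot.dwell(.2); s=st(); print(jframe(s["moment"]))
c=snap("scene"); np.save("scene3.npy",c,allow_pickle=True);cv2.imwrite("pics/crop4.png",cv2.resize(c["image"][190:280,230:350],None,fx=5,fy=5,interpolation=cv2.INTER_CUBIC))
```

```text
up t 15.08 pos [ 477.  -137.9   68. ] jig [-25.1   1.6  68. ] Fjig [ 0.1  0.7 -1.2] w 32.0 gf 59.6
True t 16.11 pos [ 482.4 -164.1   67.6] jig [ 1.7  1.5 67.6] Fjig [-3.1  1.1  1.8] w 32.0 gf 60.0
 t 16.31 pos [ 482.4 -164.1   67.6] jig [ 1.7  1.5 67.6] Fjig [-0.7  1.2  2. ] w 32.1 gf 60.0
[0.21541997 0.01014939 0.01705958]
```

View pics/crop4.png

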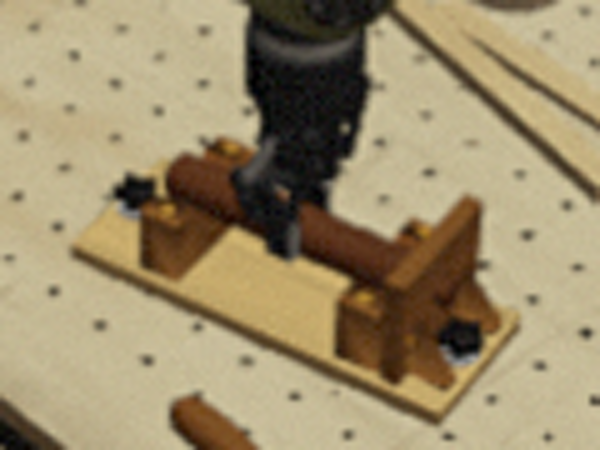

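The stop at x=+1.7 matches the +2 mm grasp offset, so the shoulder is home, and the picture shows the tenon protruding through the plate. I'll take up the axial push and then press down in small steps to a sustained force of about 25 N.

Run:
```python
from h import *
def F(): 
    bot.dwell(.1); a=[]
    for _ in range(3): a.append(jframe(bot.read_state()["ft_force"])); bot.dwell(.03)
    return np.mean(a,0)
x,y,z=2.0,1.75,67.6
for i in range(8):
    bot.servo_line(jp(x,y,z),q(JH+.25,1),speed=10); f=F(); print("x",round(x,1),f.round(1))
    if f[0]<-7: break
    x+=.4
for i in range(14):
    z-=.25; bot.servo_line(jp(x,y,z),q(JH+.25,1),speed=10); f=F(); print("z",round(z,2),f.round(1))
    if f[2]>22: break
s=st(); print(jframe(s["moment"]).round(2))
```

```text
x 2.0 [-4.9 -0.6  3.1]
x 2.4 [-8.7  0.4  4.2]
z 67.35 [-9.1 -0.4  6.8]
z 67.1 [-10.6  -2.3  10.5]
z 66.85 [-11.2  -3.2  13.4]
z 66.6 [-12.   -4.9  16.2]
z 66.35 [-13.3  -5.1  19. ]
z 66.1 [-13.6  -7.1  22.8]
 t 19.96 pos [ 482.7 -164.2   67.2] jig [ 1.8  1.8 67.2] Fjig [-13.7  -7.3  22.3] w 32.2 gf 62.3
[-1.23  2.19 -0.1 ]
```

Run:
```python
from h import *
y,z=1.75,66.1
for i in range(6):
    f=jframe(np.mean([bot.read_state()["ft_force"] for _ in range(3)],0))
    if abs(f[1])<2.5 and f[2]>26: break
    if abs(f[1])>=2.5: y+=.25*np.sign(f[1])
    if f[2]<26: z-=.2
    bot.servo_line(jp(2.4,y,z),q(JH+.25,1),speed=10); bot.dwell(.15); s=st(f"{y:.2f} {z:.2f}")
print(jframe(s["moment"]).round(2)); bot.dwell(1); st("after 1 s")
c=snap("scene");cv2.imwrite("pics/crop5.png",cv2.resize(c["image"][190:280,230:350],None,fx=5,fy=5,interpolation=cv2.INTER_CUBIC))
```

```text
1.50 65.90 t 20.36 pos [ 482.7 -164.2   67.3] jig [ 1.8  1.8 67.3] Fjig [-15.4  -5.4  25. ] w 31.9 gf 62.4
1.25 65.70 t 20.76 pos [ 482.7 -164.2   67.2] jig [ 1.8  1.8 67.2] Fjig [-15.9  -4.1  25.4] w 32.1 gf 62.6
1.00 65.50 t 21.16 pos [ 482.7 -164.2   67.2] jig [ 1.8  1.7 67.2] Fjig [-15.5  -2.2  26.4] w 32.0 gf 62.7
[-0.71  2.62 -0.08]
after 1 s t 22.16 pos [ 482.7 -164.2   67.2] jig [ 1.8  1.7 67.2] Fjig [-16.3  -3.5  27.3] w 32.2 gf 62.7
```

View pics/crop5.png

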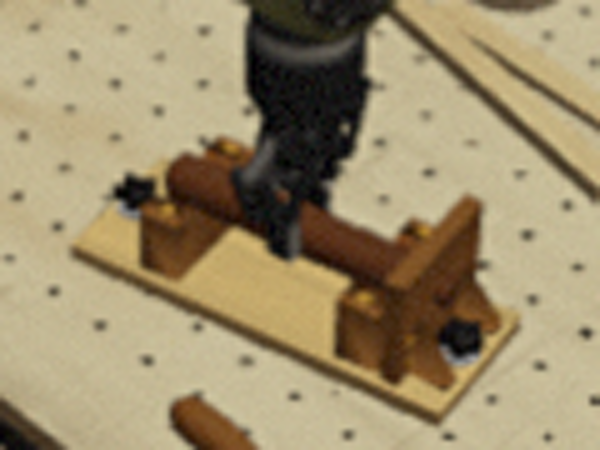

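The picture shows the leg lying in both Vs with its tenon through the plate at about crop pixel (440,290). The press holds steady at about 27 N down, nearly balanced on the two faces, so I'm handing in.

```bash
python3 -c "
from h import *
print(bot.finish_job())"
```

```text
the job is handed in; nothing more can be done
None
```

I've handed in the job: the tenoned leg is seated in the V-block with its tenon through the plate and its shoulder home, and the arm is still gripping it at about 60 N and pressing it down at about 27 N (clock about 22 s).

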